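Lock the bayonet cap of the orange parts-washing pot

TASK

Two parts-washing pots stand on the watchmaker's bench with their bayonet caps still unlocked. Lock the orange cap: push it down against its spring, turn it a quarter turn clockwise (seen from above) and let go, so that it springs up into its seat and stays locked. Leave the blue-capped pot as it is.

Things in the scene. Friction and masses are not known exactly. Their poses are not given: they have to be found in the camera images.
- orange_grip (a point): Grip point on the orange cap's bar handle, on the axis of cap and pot. Bar: 56 mm along this frame's x, 18 mm along y (grasp across y), 36 mm high, white line on its +x end. The point is 22 mm above the cap's flat top, 14 mm below the bar's top, 104 mm above the bench while unlocked. Cap 66 mm across; pot grey, fixed to the bench, 82 mm across (foot 96), 66 high. z up; turns with the cap.
- orange_press (a joint): How far the orange cap is pushed down, m: 0 sprung up and unlocked, 0.015 at the bottom. It pushes back with 4 N at 0 and 10 N at 0.015. It can turn out of its entry slots only while down more than 0.012; released after the quarter turn it springs up and rests at about 0.0075, in its seat.
- orange_cap (a joint): Turn of the orange cap, rad, growing clockwise seen from above: 0 to 0.1 at the start, quarter turn 1.57, stop at 1.71. Released anywhere from 1.35 to the stop it rises into the seat notch and cannot turn back; released sooner it stays down under the ledge, unlocked.
- blue_handle_end (a point): The +x end of the handle of the other pot's cap, 28 mm from its axis along this frame's x and 104 mm above the bench; that pot is the same but for its blue cap, and is also unlocked. It is to be left alone. Between the two pots grey tool arms hang over the bench, their tips 0.2 m above it and 0.58 m ahead of the robot's base: swing from side to side in front of them.
Things that resemble listed ones, but are neither listed nor needed, are in the scene too. What is shaped like the part that bears orange_grip but yellow is not meant.

How it is judged:
On the way, in this order (a step that is already met when the one before it is completed fails the run):
1. the orange cap is pushed down at its entry slots (value of joint orange_press above 0.01 m and value of joint orange_cap below 0.6 rad), for 0.02 s.
2. pushed down, it is turned to its seat (value of joint orange_press above 0.0085 m and value of joint orange_cap above 1.25 rad), for 0.02 s.
At the end, for the whole second after the job is handed in: The orange cap is turned at least 1.25 rad clockwise, has sprung up into its seat (pushed down less than 9.5 mm; it rests at about 7.5 mm) and is at rest (value of joint orange_cap above 1.25 rad and value of joint orange_press below 0.0095 m and velocity of joint orange_cap between -0.1 and 0.1 rad/s); the robot touches nothing.
It fails at once if the blue cap is pushed down or turned (its handle end moves more than 8 mm) (distance of blue_handle_end from where it was at the start of the episode above 0.008 m).
It also fails if it takes over 34 s, if anything falls off the work surface, if the arm or the gripper's body presses on something with over 40 N, if the wrist force passes 120 N, or if a joint passes its speed limit or range.

ROBOT

A 7-joint arm with a two-finger parallel gripper is mounted at the origin on a cart in front of the work surface, level with it; the furniture and walls round the work are solid. World frame = base frame: x ahead of the robot, y to its left, z up, the work surface at z = 0. Lengths are in m, angles in rad, forces in N, time in s.
With the tool pointing down it reaches from about 0.4 to 0.925 m from the base axis. Payload 5.6 kg.
Tool frame: the origin (TCP) lies at the very end of the fingers, on their centre line; the grasp point (between the pads) lies 19 mm behind it; z points along the fingers, y is the line along which they close (so a half turn about z gives the same grasp; the last joint's range is limited). The gripper opens to 85 mm and grips with 20 to 120 N. Pads are 22 mm wide; open, the fingers measure 114 mm over their backs; the gripper's body (76 mm by 85 mm) begins 54 mm behind the grasp point. The pads swing forward as they close: fully open they stand 13 mm farther back than shut.
Start: joints at [-1.268, 0.468, -0.012, 1.603, 0.006, 1.071, -0.056], TCP at [0.22, 0.612, 0.231] pointing down, gripper open.
Joint ranges: [-2.53, 2.53], [-0.31, 2.02], [-1.57, 1.55], [0.28, 2.44], [-1.29, 4.43], [0.15, 1.84], [-2.92, 2.92]. Speed limits (rad/s): [2.57, 2.57, 3.14, 3.14, 3.14, 3.14, 3.14].

INTERFACE

Orientations are given as a unit quaternion [x, y, z, w].
In Python, from bench import observe, imaging, order gives the robot as it stands.
- The arm moves only by the shell command python3 -m creep 'ROWS' [FORCE]. ROWS is JSON, a list of rows, each an object with "hand": the opening, from 0 (shut) to 1 (fully open); "offset": the shift along the world's x, y, z in cm, a list of three; "delta_rot": the turn, a rotation vector about the world's x, y, z in rad, a list of three. In form: [{"hand": hand, "offset": [dx, dy, dz], "delta_rot": [rx, ry, rz]}, ...]. A call has exactly 10 rows; each row is the pose to reach, as a shift and turn from the pose commanded when the call began; what a row does not reach only later rows make up. A row lasts 1/8 s, in which the tool goes at most 62.5 mm and 10.7 degrees, less where a joint would pass 70% of its speed; a pose out of reach is approached as far as the arm can. A call with a gripper value outside its range is refused whole. The fingers move at their own pace and stop on an object; FORCE is the grip in N (left out, the last holds). Time passes only in rows, so rows that repeat a pose let the fingers close, or fill a call up. It gives the time, the measured TCP pose, the force, the opening and the grip force at its end, in the units of the state.
- observe(): the state, without advancing time (a new reading comes with each control period).
- imaging.grab_frame(name): name is "scene" or "top" or "wrist"; returns a dict with "color" (480x640x3 uint8, red, green, blue), "range_z" (480x640 float32, m along the optical axis (not along the pixel's ray), 0 where there is no reading), "mtx" (3x3 intrinsics, pixels), "R" (3x3) and "t" (3): a world point X has camera coordinates R X + t; the wrist camera has in their place "hand_eye" (4x4, takes a point from camera to tool coordinates, whose origin is the TCP and whose axes are the flange's). Camera axes: x right, y down, z forward; pixel columns grow to the right and rows downward; lengths in m; the calibration is good to about 2 mm. A picture is of the moment at which its call begins: read the wrist's pose just before it.
- order.finish_job(): hands the job in; it is judged then, once.
The state is a dict: "clock": time; "qpos": joint angles; "qvel": joint speeds; "joint_efforts": joint torques, N m; "tcp_pos": TCP position; "ee_rot": TCP orientation; "force": force on the tool from outside, world axes, zero at the start; "torque": the same for the moment, N m; "grip_width": opening from 0.0 (shut) to 1.0 (fully open); "finger_force": force on a finger pad.
Only numpy, scipy, OpenCV 4.12 (cv2) and the standard library are available. Lean on these libraries where they do the work, as an engineer would, in place of code of your own. Each camera call takes 0.05 s, during which the arm holds its last target. There are 200 camera calls.

## Working session

There is one attempt and no reset: what is moved stays moved. The work goes in short steps, Python scripts to look and compute and a shell command to move; the robot and the scene stay as the last step left them, time stands still between calls to the robot, and variables do not carry over. Pictures are saved under pics/ and viewed, at most 10 in all, crops included, and the job is handed in when it is done.

```bash
mkdir -p pics; cat > h.py <<'E'
import numpy as np, cv2
from bench import observe, imaging, order
def grab(n,save=None):
    s=observe(); f=imaging.grab_frame(n)
    if save: cv2.imwrite('pics/'+save, f["color"][:,:,::-1])
    return s,f
def world(f,u,v,z=None):
    K=f["mtx"]; d=f["range_z"][v,u] if z is None else z
    p=np.linalg.inv(K)@np.stack([u,v,np.ones_like(u)]).astype(float)*d
    return (f["R"].T@(p-np.array(f["t"]).reshape(3,1))).T
E
python3 - <<'E'
from h import *
s,f=grab("top","top.png"); grab("scene","scene.png")
print(observe())
E
```

```text
{'clock': 0.1, 'qpos': array([-1.26798922,  0.46830499, -0.01160647,  1.60353689,  0.00598623,
        1.07137984, -0.05630914]), 'qvel': array([-0.00047498, -0.00152675, -0.00028305, -0.00243678,  0.00024824,
       -0.00068132,  0.00020021]), 'joint_efforts': array([ 7.86973342e-04, -5.33510613e+01,  2.15189875e-02, -2.51965213e+01,
        1.15245048e-02,  4.21620076e-03, -2.39421018e-05]), 'tcp_pos': array([0.22020837, 0.61103148, 0.23042105]), 'ee_rot': array([ 1.72081155e-01,  9.85082454e-01, -7.92472797e-04, -8.69448082e-05]), 'force': array([ 0.80800565, -0.0536633 , -0.75933683]), 'torque': array([ 0.02836452, -0.01336261, -0.00509162]), 'finger_force': 0.0, 'grip_width': 1.0000178694757855}
```

View pics/top.png

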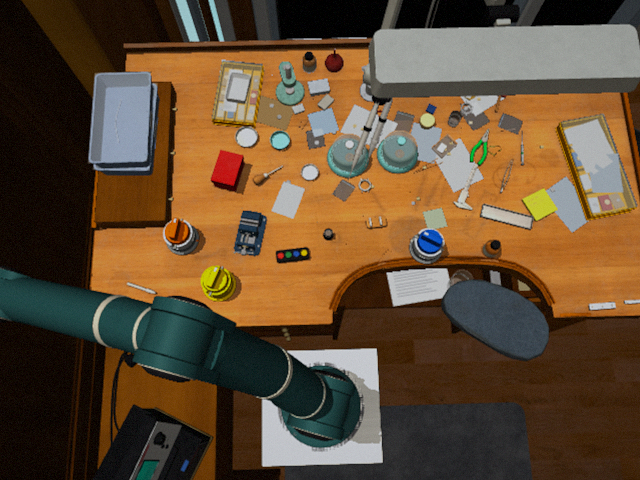

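View pics/scene.png

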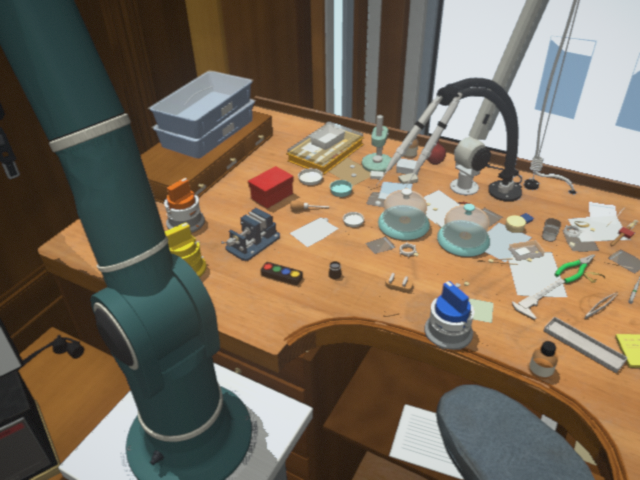

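The top view shows the orange cap at about (180,236), the yellow decoy at (217,283) and the blue cap at (430,243). The arm is already on the orange side. Next I measure the orange bar.

```bash
python3 - <<'E'
from h import *
s,f=grab("top")
c=f["color"]; hsv=cv2.cvtColor(c,cv2.COLOR_RGB2HSV)
v,u=np.mgrid[205:265,150:215]; v=v.ravel();u=u.ravel()
P=world(f,u,v); h=hsv[v,u]
o=(h[:,0]<14)&(h[:,1]>200)&(h[:,2]>120)
print("orange z pct",np.percentile(P[o,2],[5,25,50,75,95]),o.sum())
t=(P[:,2]>.108)&(P[:,2]<.13)
Q=P[t]; r=cv2.minAreaRect((Q[:,:2]*1000).astype(np.float32)); print("bar",r,Q.mean(0),t.sum())
w=t&(h[:,1]<100); print("white",w.sum(),P[w].mean(0))
t2=(P[:,2]>.07)&(P[:,2]<.095)&o; print("cap",cv2.minEnclosingCircle((P[t2][:,:2]*1000).astype(np.float32)))
y=(h[:,0]>99); 
a=cv2.resize(c[205:265,150:215],None,fx=8,fy=8,interpolation=cv2.INTER_CUBIC); cv2.imwrite("pics/crop.png",a[:,:,::-1])
# yellow
v,u=np.mgrid[260:305,195:240]; v=v.ravel();u=u.ravel();P=world(f,u,v);t=P[:,2]>.1;print("yellow",P[t].mean(0),P[t,2].max())
E
```

```text
orange z pct [0.07578514 0.07938106 0.08195008 0.08687448 0.11848416] 142
bar ((477.2756042480469, 388.1815490722656), (21.84177017211914, 57.87710189819336), 83.19403076171875) [0.47554798 0.38734103 0.11674838] 143
white 11 [0.4977459  0.38573282 0.11791826]
cap ((477.7286071777344, 388.5501403808594), 33.21956253051758)
yellow [0.2908278  0.25050046 0.29394761] 1.6851183662047942
```

View pics/crop.png

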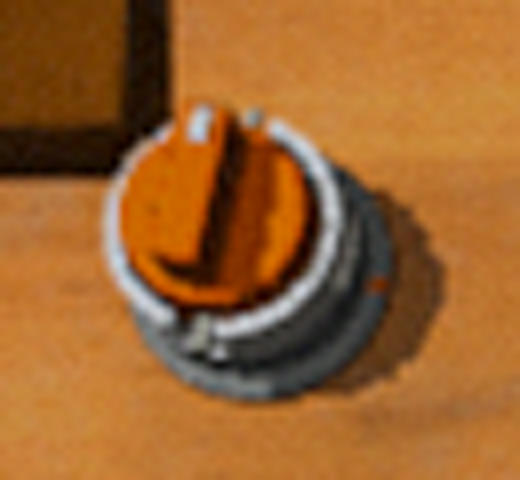

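Bar and cap circle agree on the axis at (0.477, 0.388). The bar top is at z≈0.118, the cap radius is 33 mm, and the bar heads −6.8° with its white end towards +x. All of this matches the given sizes. Tool y is now at 70.2° and needs 83.2°, so I turn +0.227 rad and shift (+25.7, −22.3) cm, staying high for a closer look.

```bash
python3 -m creep '[{"hand":0.6,"offset":[4,-3.5,0],"delta_rot":[0,0,0.04]},{"hand":0.6,"offset":[8,-7,0],"delta_rot":[0,0,0.08]},{"hand":0.6,"offset":[12,-10.5,0],"delta_rot":[0,0,0.12]},{"hand":0.6,"offset":[16,-14,0],"delta_rot":[0,0,0.16]},{"hand":0.6,"offset":[20,-17.5,0],"delta_rot":[0,0,0.2]},{"hand":0.6,"offset":[23,-20,0],"delta_rot":[0,0,0.227]},{"hand":0.6,"offset":[25.7,-22.3,0],"delta_rot":[0,0,0.227]},{"hand":0.6,"offset":[25.7,-22.3,0],"delta_rot":[0,0,0.227]},{"hand":0.6,"offset":[25.7,-22.3,0],"delta_rot":[0,0,0.227]},{"hand":0.6,"offset":[25.7,-22.3,0],"delta_rot":[0,0,0.227]}]' 100
cat > wm.py <<'E'
from h import *
from scipy.spatial.transform import Rotation as Ro
import sys
s,f=grab("wrist",sys.argv[1])
R=Ro.from_quat(s["ee_rot"]).as_matrix(); T=np.array(f["hand_eye"])
v,u=np.mgrid[0:480,0:640]; v=v.ravel();u=u.ravel()
d=f["range_z"][v,u]; pc=np.linalg.inv(f["mtx"])@np.stack([u,v,np.ones_like(u)])*d
P=(R@(T[:3,:3]@pc+T[:3,3:])).T+s["tcp_pos"]
near=(d>0)&(np.hypot(P[:,0]-.477,P[:,1]-.388)<.05)
h=cv2.cvtColor(f["color"],cv2.COLOR_RGB2HSV)[v,u]; o=(h[:,0]<14)&(h[:,1]>180)
for lo,hi,n in((.11,.125,"bar"),(.074,.09,"cap")):
    t=near&(P[:,2]>lo)&(P[:,2]<hi)&((n=="bar")|o); Q=(P[t][:,:2]*1000).astype(np.float32)
    print(n,t.sum(),np.median(P[t,2]),cv2.minAreaRect(Q),cv2.minEnclosingCircle(Q))
print(s["clock"],s["qpos"],s["tcp_pos"],np.degrees(np.arctan2(R[1,1],R[0,1])),R[:,2],s["force"])
E
python3 wm.py w1.png
```

```text
clock: 1.4
tcp_pos: [0.4761, 0.3897, 0.2312]
ee_rot: [0.058, 0.998, 0.0, -0.0]
force: [0.9, 0.3, -0.1]
grip_width: 0.602
finger_force: 0.0
bar 1494 0.11862020724209028 ((477.4307556152344, 387.85223388671875), (17.982669830322266, 55.853206634521484), 79.38786315917969) ((477.3021545410156, 387.8460388183594), 28.285884857177734)
cap 1998 0.08268087352226845 ((475.7176818847656, 387.8552551269531), (64.24920654296875, 62.434043884277344), 80.71756744384766) ((476.631591796875, 387.8447265625), 32.57120132446289)
1.4 [-0.76997048  0.40800533  0.03929107  1.69500372 -0.01890626  1.03922227
  0.72993783] [0.47611008 0.3897174  0.23115124] 83.32243101146163 [-6.83441027e-04  3.40564241e-04 -9.99999708e-01] [ 0.87287894  0.28736888 -0.06392915]
```

View pics/w1.png

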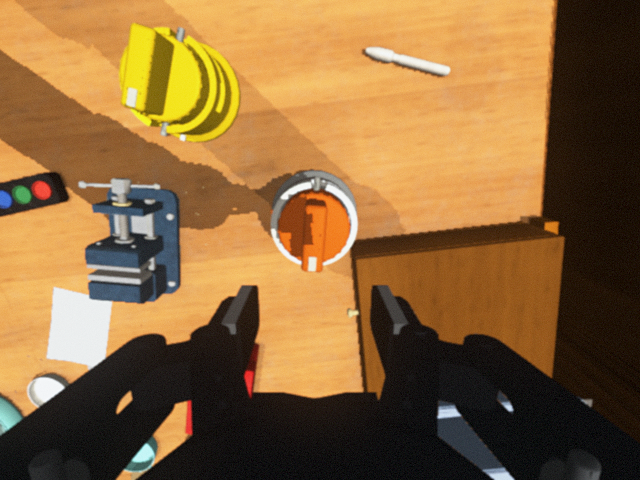

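The closer look gives a bar of 18.0×55.9 mm, centre (0.4774, 0.3878), heading −10.6°. I trust this over the coarse view, so I turn the tool −0.068 rad. The drawer box beside the pot is close, so I check its height before descending.

```bash
python3 - <<'E'
from h import *
s,f=grab("scene")
v,u=np.mgrid[0:480,0:640]; v=v.ravel();u=u.ravel(); P=world(f,u,v)
ok=(f["range_z"][v,u]>0)&(P[:,0]>.45)&(P[:,0]<.62)&(P[:,1]>.42)&(P[:,1]<.6)&(P[:,2]<.16)&(P[:,2]>.02)
for r in(.06,.08,.1,.12,.15):
    t=ok&(np.hypot(P[:,0]-.477,P[:,1]-.388)<r); print(r,t.sum(),P[t,2].max() if t.any() else 0)
E
```

```text
0.06 0 0
0.08 0 0
0.1 75 0.07344830616169816
0.12 219 0.07344830616169816
0.15 460 0.07420672205578768
```

The box top is only 0.074 m and over 8 cm away, so it is clear. Descending to TCP z≈0.089.

```bash
python3 -m creep '[{"hand":0.6,"offset":[0.12,-0.19,-2.5],"delta_rot":[0,0,-0.068]},{"hand":0.6,"offset":[0.12,-0.19,-5.5],"delta_rot":[0,0,-0.068]},{"hand":0.6,"offset":[0.12,-0.19,-8.5],"delta_rot":[0,0,-0.068]},{"hand":0.6,"offset":[0.12,-0.19,-11],"delta_rot":[0,0,-0.068]},{"hand":0.6,"offset":[0.12,-0.19,-13],"delta_rot":[0,0,-0.068]},{"hand":0.6,"offset":[0.12,-0.19,-14.2],"delta_rot":[0,0,-0.068]},{"hand":0.6,"offset":[0.12,-0.19,-14.2],"delta_rot":[0,0,-0.068]},{"hand":0.6,"offset":[0.12,-0.19,-14.2],"delta_rot":[0,0,-0.068]},{"hand":0.6,"offset":[0.12,-0.19,-14.2],"delta_rot":[0,0,-0.068]},{"hand":0.6,"offset":[0.12,-0.19,-14.2],"delta_rot":[0,0,-0.068]}]' 100
```

```text
clock: 2.75
tcp_pos: [0.4789, 0.3868, 0.0899]
ee_rot: [0.093, 0.996, 0.0, 0.0]
force: [-0.1, -1.1, 0.0]
grip_width: 0.6
finger_force: 0.0
```

```bash
python3 -m creep '[{"hand":0.6,"offset":[-0.15,0.1,0],"delta_rot":[0,0,0]},{"hand":0.6,"offset":[-0.15,0.1,0],"delta_rot":[0,0,0]},{"hand":0.0,"offset":[-0.15,0.1,0],"delta_rot":[0,0,0]},{"hand":0.0,"offset":[-0.15,0.1,0],"delta_rot":[0,0,0]},{"hand":0.0,"offset":[-0.15,0.1,0],"delta_rot":[0,0,0]},{"hand":0.0,"offset":[-0.15,0.1,0],"delta_rot":[0,0,0]},{"hand":0.0,"offset":[-0.15,0.1,0],"delta_rot":[0,0,0]},{"hand":0.0,"offset":[-0.15,0.1,0],"delta_rot":[0,0,0]},{"hand":0.0,"offset":[-0.15,0.1,0],"delta_rot":[0,0,0]},{"hand":0.0,"offset":[-0.15,0.1,0],"delta_rot":[0,0,0]}]' 100
python3 -c "
from h import *
s=observe();print(s['force'],s['torque'],s['qpos'][6],s['tcp_pos'])"
```

```text
clock: 4.0
tcp_pos: [0.4772, 0.3882, 0.0896]
ee_rot: [0.093, 0.996, 0.001, 0.0]
force: [1.0, 4.2, 3.6]
grip_width: 0.195
finger_force: 98.1
[1.04223222 4.21494463 3.59588034] [ 0.97060214 -0.06802528  0.00751934] 0.6762168302919166 [0.47721564 0.38824524 0.08959758]
```

Gripped: opening about 17 mm at 98 N, with small side force. Now I press 15.5 mm down.

```bash
python3 -m creep '[{"hand":0.0,"offset":[-0.0,0,-0.3],"delta_rot":[0,0,0]},{"hand":0.0,"offset":[0,0,-0.6],"delta_rot":[0,0,0]},{"hand":0.0,"offset":[0,0,-0.9],"delta_rot":[0,0,0]},{"hand":0.0,"offset":[0,0,-1.2],"delta_rot":[0,0,0]},{"hand":0.0,"offset":[0,0,-1.4],"delta_rot":[0,0,0]},{"hand":0.0,"offset":[0,0,-1.55],"delta_rot":[0,0,0]},{"hand":0.0,"offset":[0,0,-1.55],"delta_rot":[0,0,0]},{"hand":0.0,"offset":[0,0,-1.55],"delta_rot":[0,0,0]},{"hand":0.0,"offset":[0,0,-1.55],"delta_rot":[0,0,0]},{"hand":0.0,"offset":[0,0,-1.55],"delta_rot":[0,0,0]}]'
python3 -c "
from h import *
s=observe();print(s['force'],s['torque'],s['qpos'][6],s['tcp_pos'])"
```

```text
clock: 5.25
tcp_pos: [0.4773, 0.3883, 0.0749]
ee_rot: [0.093, 0.996, 0.001, 0.0]
force: [-1.2, 2.1, 9.9]
grip_width: 0.192
finger_force: 99.0
[-1.16958789  2.10492976  9.93952817] [0.66633936 0.36424331 0.01914593] 0.6771811325037458 [0.47734105 0.38825199 0.07489146]
```

It is down 14.7 mm with about 10 N reaction, so at the bottom. Now I turn clockwise (−z) in place.

```bash
python3 -m creep '[{"hand":0.0,"offset":[0,0,-0.05],"delta_rot":[0,0,-0.1]},{"hand":0.0,"offset":[0,0,-0.05],"delta_rot":[0,0,-0.25]},{"hand":0.0,"offset":[0,0,-0.05],"delta_rot":[0,0,-0.4]},{"hand":0.0,"offset":[0,0,-0.05],"delta_rot":[0,0,-0.55]},{"hand":0.0,"offset":[0,0,-0.05],"delta_rot":[0,0,-0.7]},{"hand":0.0,"offset":[0,0,-0.05],"delta_rot":[0,0,-0.8]},{"hand":0.0,"offset":[0,0,-0.05],"delta_rot":[0,0,-0.8]},{"hand":0.0,"offset":[0,0,-0.05],"delta_rot":[0,0,-0.8]},{"hand":0.0,"offset":[0,0,-0.05],"delta_rot":[0,0,-0.8]},{"hand":0.0,"offset":[0,0,-0.05],"delta_rot":[0,0,-0.8]}]'
cat > st.py <<'E'
from h import *
from scipy.spatial.transform import Rotation as Ro
s=observe();R=Ro.from_quat(s["ee_rot"]).as_matrix()
print(s['force'],s['torque'],s['qpos'][6],s['tcp_pos'],np.degrees(np.arctan2(R[1,1],R[0,1])))
E
python3 st.py
```

```text
clock: 6.5
tcp_pos: [0.4773, 0.3887, 0.0745]
ee_rot: [0.474, 0.881, 0.001, -0.0]
force: [-1.1, 4.1, 10.3]
grip_width: 0.192
finger_force: 99.3
[-1.10787017  4.06462847 10.29694591] [0.93866002 0.4106951  0.0327059 ] 0.01948838109953687 [0.47731547 0.3887163  0.07453234] 33.461961357863835
```

The tool turned the full 46° and the reaction stays at 10 N. Turning the rest.

```bash
python3 -m creep '[{"hand":0.0,"offset":[0,0,0],"delta_rot":[0,0,-0.1]},{"hand":0.0,"offset":[0,0,0],"delta_rot":[0,0,-0.25]},{"hand":0.0,"offset":[0,0,0],"delta_rot":[0,0,-0.4]},{"hand":0.0,"offset":[0,0,0],"delta_rot":[0,0,-0.55]},{"hand":0.0,"offset":[0,0,0],"delta_rot":[0,0,-0.68]},{"hand":0.0,"offset":[0,0,0],"delta_rot":[0,0,-0.76]},{"hand":0.0,"offset":[0,0,0],"delta_rot":[0,0,-0.76]},{"hand":0.0,"offset":[0,0,0],"delta_rot":[0,0,-0.76]},{"hand":0.0,"offset":[0,0,0],"delta_rot":[0,0,-0.76]},{"hand":0.0,"offset":[0,0,0],"delta_rot":[0,0,-0.76]}]'
python3 st.py
```

```text
clock: 7.75
tcp_pos: [0.4777, 0.3891, 0.0747]
ee_rot: [0.767, 0.642, 0.001, -0.001]
force: [-0.2, 4.0, 8.8]
grip_width: 0.19
finger_force: 99.3
[-0.18847935  3.99143922  8.81871933] [1.23999805 0.36062846 0.0580228 ] -0.6025875658608748 [0.47765206 0.38906411 0.07472896] -10.096290053367058
```

The total turn is 89.5°. I ease up 7 mm with the spring, then open.

```bash
python3 -m creep '[{"hand":0.0,"offset":[0,0,0.3],"delta_rot":[0,0,0]},{"hand":0.0,"offset":[0,0,0.5],"delta_rot":[0,0,0]},{"hand":0.0,"offset":[0,0,0.7],"delta_rot":[0,0,0]},{"hand":0.0,"offset":[0,0,0.7],"delta_rot":[0,0,0]},{"hand":0.55,"offset":[0,0,0.7],"delta_rot":[0,0,0]},{"hand":0.55,"offset":[0,0,0.7],"delta_rot":[0,0,0]},{"hand":0.55,"offset":[0,0,0.7],"delta_rot":[0,0,0]},{"hand":0.55,"offset":[0,0,0.7],"delta_rot":[0,0,0]},{"hand":0.55,"offset":[0,0,0.7],"delta_rot":[0,0,0]},{"hand":0.55,"offset":[0,0,0.7],"delta_rot":[0,0,0]}]'
python3 st.py
```

```text
clock: 9.0
tcp_pos: [0.477, 0.3876, 0.0803]
ee_rot: [0.767, 0.642, -0.0, 0.0]
force: [0.2, -0.2, -0.4]
grip_width: 0.553
finger_force: 0.0
[ 0.19164533 -0.22914388 -0.3697774 ] [0.04697083 0.04757691 0.01551303] -0.6069513060912237 [0.47704799 0.38755179 0.08025473] -10.089986943889818
```

```bash
python3 -m creep '[{"hand":0.55,"offset":[0,0,1],"delta_rot":[0,0,0]},{"hand":0.55,"offset":[0,0,3],"delta_rot":[0,0,0]},{"hand":0.55,"offset":[0,0,6],"delta_rot":[0,0,0]},{"hand":0.55,"offset":[0,0,9],"delta_rot":[0,0,0]},{"hand":0.55,"offset":[0,0,12],"delta_rot":[0,0,0]},{"hand":0.55,"offset":[0,0,15],"delta_rot":[0,0,0]},{"hand":0.55,"offset":[0,0,15],"delta_rot":[0,0,0]},{"hand":0.55,"offset":[0,0,15],"delta_rot":[0,0,0]},{"hand":0.55,"offset":[0,0,15],"delta_rot":[0,0,0]},{"hand":0.55,"offset":[0,0,15],"delta_rot":[0,0,0]}]'
sed -i 's/(.11,.125/(.1,.125/;s/(.074,.09,/(.066,.09,/' wm.py; python3 wm.py w2.png
```

```text
clock: 10.25
tcp_pos: [0.4768, 0.3873, 0.2295]
ee_rot: [0.767, 0.642, -0.001, 0.0]
force: [-0.2, -0.8, 0.6]
grip_width: 0.555
finger_force: 0.0
bar 1456 0.1114512075747324 ((477.59710693359375, 388.3864440917969), (55.03395462036133, 17.615554809570312), 80.37248992919922) ((478.0587158203125, 388.2366638183594), 28.191757202148438)
cap 2427 0.0755569105286831 ((478.089111328125, 389.5055847167969), (62.56264114379883, 63.90348815917969), 79.25884246826172) ((477.7477722167969, 388.6161193847656), 32.75627517700195)
10.25 [-1.13629609  0.4374796   0.53160553  1.72387076 -0.24975099  1.04970554
 -0.69638698] [0.47675348 0.3873346  0.2295201 ] -10.094267059690148 [-9.18328743e-04 -1.20814048e-03 -9.99998849e-01] [-0.15800365 -0.81878867  0.62748297]
```

View pics/w2.png

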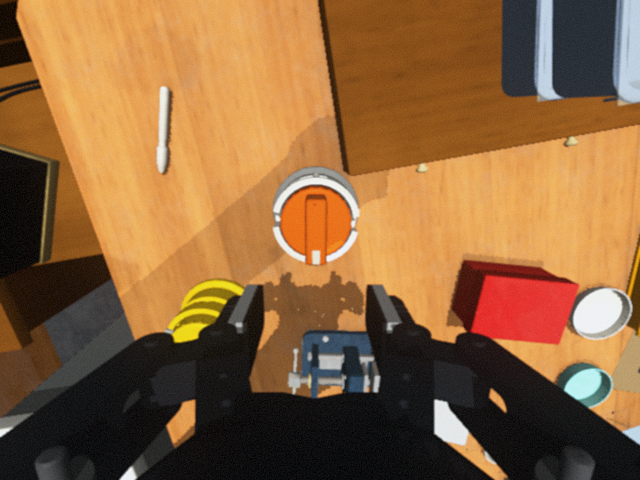

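The picture shows the orange cap at (316,215), with its white end at (316,257), turned a quarter clockwise. The bar's top is 7.2 mm lower than at the start, which puts it in its seat. The robot is clear of everything.

```bash
python3 -c "
from bench import order; print(order.finish_job())"
```

```text
the job is handed in; nothing more can be done
None
```

The orange cap is locked: it turned a quarter turn clockwise and sits about 7 mm below its starting height, as it should in its seat; the blue pot was left alone, and the job is handed in.

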